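# Start and drive home the clamp screw of the bronze-jawed chuck

## Task

The clamp screw of the chuck with the bronze jaws has been left standing on top of its thread. Turn its T-bar backward (counter-clockwise from above) until it lines up with the slot and the screw drops in, then drive it forward (clockwise) until the red end of the bar stands over the green mark, and let go. Do not drive it forward while it is still up, and leave the T-bar of the grey-jawed chuck as it is.

Things in the scene. Friction and masses are not known exactly. Their poses are not given: they have to be found in the camera images.
- bronze_grip (a point): Centre of the steel T-bar of the bronze-jawed chuck's screw, on its vertical axis; grip here. Bar level: 96 mm along point x (+x to the red end), 16 mm wide along y (grip across this), 22 mm high; z up. Centre 111 mm above the bench when up, 99 dropped. Below: 19 mm stem, slotted index ring 136 mm across, top 58 mm high, ringed by bronze jaws (198 mm across, 56 mm high). Chuck fixed to bench.
- bronze_turn (a joint): Turn of that screw, rad, growing clockwise from above (forward). 0: bar along the dark 21 mm slot, red end at the white mark; from -0.2 (a stop) to 0.2 the thread start is over the slot and the screw can drop. Starts at 0.4 to 0.8. The green mark spans 1.0 to 1.35 (a stop). Friction 0.06 N m: it stays where it is left.
- bronze_drop (a joint): How far that screw has gone down, m: 0 standing on top of its thread, 0.012 dropped in (a stop). It weighs 0.35 kg and drops by itself when over the slot and not held up; a gripper holding it must go down with it. Once dropped and turned forward past 0.25 rad the thread keeps it down.
- grey_end (a point): Red end of the T-bar of the grey-jawed chuck, same in shape and size: 42 mm out along the bar from that screw's axis, mid-height of the bar, 99 mm above the bench. That screw is already down and home; do not turn it.

How it is judged:
On the way:
1. the screw of the bronze-jawed chuck is turned back over its slot and has dropped in (value of joint bronze_turn below 0.35 rad and value of joint bronze_drop above 0.008 m), for 0.1 s.
At the end, for the whole second after the job is handed in: The screw of the bronze-jawed chuck is down in its thread (drop over 8 mm), its bar's red end is over the green mark (turn over 1.0 rad) and at rest (value of joint bronze_turn above 1 rad and value of joint bronze_drop above 0.008 m and velocity of joint bronze_turn between -0.05 and 0.05 rad/s); the robot touches nothing.
It fails at once if the bronze-jawed chuck's screw is driven forward past 0.95 rad while still up (cross-threaded) (value of joint bronze_turn above 0.95 rad and value of joint bronze_drop below 0.004 m).
It fails at once if the T-bar of the grey-jawed chuck is moved by more than 10 mm at its end (distance of grey_end from where it was at the start of the episode above 0.01 m).
It also fails if it takes over 32 s, if anything falls off the work surface, if the arm or the gripper's body presses on something with over 40 N, if the wrist force passes 120 N, or if a joint passes its speed limit or range.

## Robot

A 7-joint arm with a two-finger parallel gripper is mounted at the origin on the work surface. World frame = base frame: x ahead of the robot, y to its left, z up, the work surface at z = 0. Lengths are in m, angles in rad, forces in N, time in s.
With the tool pointing down it reaches from about 0.4 to 0.85 m from the base axis. Payload 10.4 kg.
Tool frame: the origin (TCP) lies midway between the tips of the shut fingers; the grasp point (between the pads) lies manip.grip_depth behind it (manip.grip_depth is the distance from the TCP to the grasp point, in m); z points along the fingers, x is the direction in which the jaws open and shut, and the axes are right-handed (so a half turn about z gives the same grasp; the last joint's range is limited). The gripper opens to 85 mm and grips with 20 to 120 N. Pads are 22 mm wide; open, the fingers measure 114 mm over their backs; the gripper's body (76 mm by 85 mm) begins 54 mm behind the grasp point. The pads swing forward as they close: fully open they stand 13 mm farther back than shut.
Start: joints at [1.304, 0.332, -0.065, 1.46, 0.022, 1.35, -0.088], TCP at [0.151, -0.607, 0.231] pointing down, gripper open.
Joint ranges: [-2.6, 2.6], [-0.5, 2.12], [-1.47, 1.34], [0.16, 2.42], [-1.27, 4.41], [0.06, 2.06], [-2.6, 2.6]. Speed limits (rad/s): [2.22, 2.22, 2.79, 2.79, 3.14, 3.14, 3.14].

## Interface

Orientations are given as a unit quaternion [x, y, z, w].
In Python, from workcell import manip gives the robot as it stands. The module is installed in compiled form; this text tells all that it offers.
- The arm moves only by the tool send_rows, never from a script. Its argument "steps" is a list of rows, each a list of 2 entries, a list of its own where there are three numbers: the shift along the tool's x, y, z in m, then the turn about the tool's z in rad. In form: [[[x, y, z], spin], ...]. A call has exactly 8 rows; each row is the pose to reach, as a shift and turn from the pose commanded when the call began, along the tool's axes at that moment; what a row does not reach only later rows make up. A row lasts 1/8 s, in which the tool goes at most 62.5 mm and 10.7 degrees, less where a joint would pass 70% of its speed; a pose out of reach is approached as far as the arm can. A call with a gripper value outside its range is refused whole. "hand" is the opening, from 0 (shut) to 1 (fully open), set as the call begins (left out, the last holds). The fingers move at their own pace and stop on an object; "force" is the grip in N (left out, the last holds). Time passes only in rows, so rows that repeat a pose let the fingers close, or fill a call up. It gives the time, the measured TCP pose, the force and the opening at its end, in the units of the state.
- manip.get_obs(): the state, without advancing time (a new reading comes with each control period).
- manip.camera(name): name is "scene" or "top" or "wrist"; returns (picture, depth): 400x640x3 uint8, red, green, blue; 400x640 float32, m along the optical axis (not along the pixel's ray), 0 where there is no reading.
- manip.camera_info(name): a dict with "intrinsics" (3x3 intrinsics, pixels), "pose" (4x4, takes a point from camera to world coordinates); the wrist camera has in their place "T_tool_cam" (4x4, takes a point from camera to tool coordinates, whose origin is the TCP and whose axes are the tool frame's). Camera axes: x right, y up, looking along -z (the intrinsics and any distortion apply to the point x, -y, -z); pixel columns grow to the right and rows downward; lengths in m; the calibration is good to about 2 mm. A picture is of the moment at which its call begins: read the wrist's pose just before it. camera_info takes no time and is no camera call.
- manip.hand_in(): hands the job in, once; it reports no verdict.
The state is a dict: "clock": time; "joint_pos": joint angles; "joint_velocities": joint speeds; "tau": joint torques, N m; "position": TCP position; "ee_rot": TCP orientation; "ft_force": force on the tool from outside, world axes, zero at the start; "torque": the same for the moment, N m; "grip_width": opening from 0.0 (shut) to 1.0 (fully open).
Only numpy, scipy, OpenCV 4.12 (cv2) and the standard library are available. Lean on these libraries where they do the work, as an engineer would, in place of code of your own. Each camera call takes 0.05 s, during which the arm holds its last target.

## Working session

There is one attempt and no reset: what is moved stays moved. The work goes in short steps, Python scripts to look and compute and a tool call to move; the robot and the scene stay as the last step left them, time stands still between calls to the robot, and variables do not carry over. Pictures are saved under pics/ and viewed, and the job is handed in when it is done.

Besides the shell and the picture viewer there is one more tool, called after "Call:" as a command line: name --argument value ..., lists and objects as JSON in quotes. send_rows: Moves the arm, as the interface text tells. Its arguments: {"type":"object","properties":{"steps":{"type":"array"},"hand":{"type":"number"},"force":{"type":"number"}},"required":["steps"]}

```bash
mkdir -p pics; python3 - <<'E'
from workcell import manip
import cv2,numpy as np
o=manip.get_obs();print(o, manip.grip_depth)
for n in("scene","top","wrist"):
    p,d=manip.camera(n);cv2.imwrite(f"pics/{n}0.png",p[:,:,::-1]);np.savez(f"{n}0.npz",p=p,d=d)
    print(n,manip.camera_info(n))
E
```

```text
{'clock': 0.0, 'joint_pos': array([ 1.30439289,  0.33285242, -0.06472469,  1.46095493,  0.02160381,
        1.3499073 , -0.08852559]), 'joint_velocities': array([ 0.00057516,  0.00149573, -0.00013928,  0.00048685, -0.00027043,
        0.00034652, -0.00061189]), 'tau': array([-7.65205550e-04, -6.25437284e+01,  4.87198296e-02, -3.91613603e+01,
        1.60932995e-02,  9.95495589e-03,  1.62323641e-05]), 'position': array([ 0.15078649, -0.60614189,  0.23052165]), 'ee_rot': array([ 7.87849595e-01, -6.15867281e-01, -5.80726316e-04, -4.13789256e-04]), 'ft_force': array([-1.21262629,  0.57051728,  0.05649816]), 'torque': array([-0.01643262,  0.00349273,  0.02899891]), 'grip_width': 0.9996734159446332} 0.0187
scene {'intrinsics': array([[471.49698664,   0.        , 322.42332078],
       [  0.        , 471.49698664, 206.8090237 ],
       [  0.        ,   0.        ,   1.        ]]), 'pose': array([[-0.84502418, -0.43332465,  0.31331116,  0.83552907],
       [ 0.53470973, -0.67989755,  0.50182152,  0.44795715],
       [-0.00443214,  0.59158184,  0.80623277,  0.80153657],
       [ 0.        ,  0
[... 299 characters left out ...]
226, -0.0266329 , -0.00678481, -0.00771025],
       [-0.01062642,  0.14686939,  0.98909881,  0.91820833],
       [ 0.        ,  0.        ,  0.        ,  1.        ]])}
wrist {'intrinsics': array([[344.91322891,   0.        , 321.28848459],
       [  0.        , 344.91322891, 201.46647678],
       [  0.        ,   0.        ,   1.        ]]), 'T_tool_cam': array([[ 9.99999511e-01,  6.14352065e-04,  7.74859850e-04,
        -1.13304589e-04],
       [ 8.26587883e-04, -9.49421618e-01, -3.14003038e-01,
        -8.11954367e-02],
       [ 5.42760278e-04,  3.14003525e-01, -9.49421662e-01,
        -1.42379348e-01],
       [ 0.00000000e+00,  0.00000000e+00,  0.00000000e+00,
         1.00000000e+00]])}
```

View pics/top0.png

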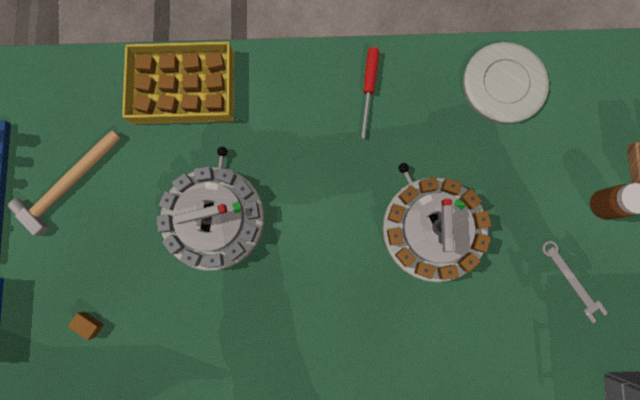

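View pics/scene0.png

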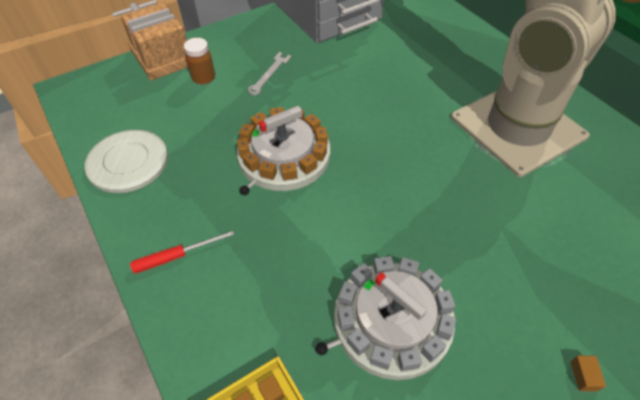

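View pics/wrist0.png

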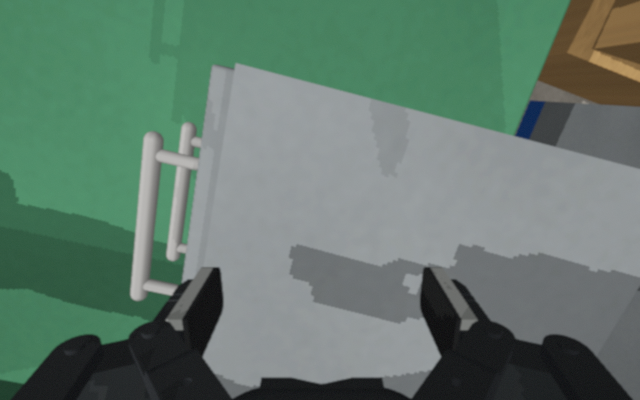

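The top view shows the bronze chuck at about (437,229), its red end at (447,203) and the bar's other end at (448,250). The green mark is at (460,204). The grey chuck is at (210,217). Next I'll measure these on enlarged crops.

```bash
cat > h.py <<'E'
import numpy as np
from workcell import manip
from scipy.spatial.transform import Rotation as R
def pose(n,o=None):
    i=manip.camera_info(n)
    if 'pose' in i: return i['intrinsics'],i['pose']
    T=np.eye(4);T[:3,:3]=R.from_quat(o['ee_rot']).as_matrix();T[:3,3]=o['position']
    return i['intrinsics'],T@i['T_tool_cam']
def ray(K,T,u,v,z):
    d=T[:3,:3]@np.array([(u-K[0,2])/K[0,0],-(v-K[1,2])/K[1,1],-1]);c=T[:3,3]
    return c+d*(z-c[2])/d[2]
def cloud(K,T,d):
    v,u=np.indices(d.shape)
    P=np.stack([(u-K[0,2])/K[0,0]*d,-(v-K[1,2])/K[1,1]*d,-d],-1)
    return P@T[:3,:3].T+T[:3,3]
E
python3 - <<'E'
from h import *
import cv2
for n in("top","scene"):
    f=np.load(n+"0.npz");p,d=f['p'],f['d'];K,T=pose(n)
    P=cloud(K,T,d)
    r=(slice(165,295),slice(370,500)) if n=="top" else (slice(90,200),slice(225,340))
    cv2.imwrite(f"pics/{n}0c.png",cv2.resize(p[r][:,:,::-1],None,fx=4.5,fy=4.5,interpolation=cv2.INTER_CUBIC))
    Q=P[r];I=p[r].astype(int)
    m=((Q[...,2]>.105)&(Q[...,2]<.14)&(d[r]>0)).astype(np.uint8)
    cs,_=cv2.findContours(m,0,1);c=max(cs,key=cv2.contourArea)
    mm=np.zeros_like(m);cv2.drawContours(mm,[c],-1,1,-1);S=Q[(mm&m)>0]
    top=S[S[:,2]>np.percentile(S[:,2],50)-.006]
    rr=cv2.minAreaRect((top[:,:2]*1000).astype(np.float32))
    print(n,"bar n",len(S),"z",np.percentile(S[:,2],[5,50,95]),"rect mm",rr, "box",cv2.boundingRect(c))
    R_,G_,B_=I[...,0],I[...,1],I[...,2]
    red=(R_>130)&(G_<80)&(B_<80)
    gr=(G_>120)&(R_<70)&(B_<90)
    for nm,k in(("red",red),("green",gr)):
        if k.any():
            v,u=np.nonzero(k);print(nm,len(v),"px",u.mean()+r[1].start,v.mean()+r[0].start,np.median(Q[k],0))
    ring=(Q[...,2]>.052)&(Q[...,2]<.064)
    br=(R_>G_+30)&(R_<180)&(G_>60)
    (xy,rad)=cv2.minEnclosingCircle((Q[br&(Q[...,2]>.05)&(Q[...,2]<.07)][:,:2]*1000).astype(np.float32));print("jaws",xy,rad)
E
```

```text
top bar n 581 z [0.10906715 0.12154536 0.12428492] rect mm ((518.0708618164062, -224.48745727539062), (17.331218719482422, 95.44442749023438), 87.68673706054688) box (71, 33, 13, 54)
red 45 px 447.26666666666665 201.51111111111112 [ 0.55878961 -0.2249724   0.12178509]
green 32 px 458.3125 202.46875 [ 0.56342764 -0.26327935  0.059889  ]
jaws (516.8931274414062, -224.06610107421875) 98.94750213623047
scene bar n 480 z [0.10678029 0.12010189 0.12388134] rect mm ((519.5776977539062, -222.94427490234375), (20.06957244873047, 96.1992416381836), 87.93363189697266) box (34, 16, 43, 25)
red 56 px 262.125 125.76785714285714 [ 0.5632994  -0.21961683  0.11737993]
green 26 px 255.34615384615384 132.5769230769231 [ 0.56343132 -0.26464694  0.05990655]
jaws (520.3468627929688, -221.3270263671875) 99.1474380493164
```

```bash
ls pics
```

```text
scene0.png
scene0c.png
top0.png
top0c.png
wrist0.png
```

View pics/top0c.png

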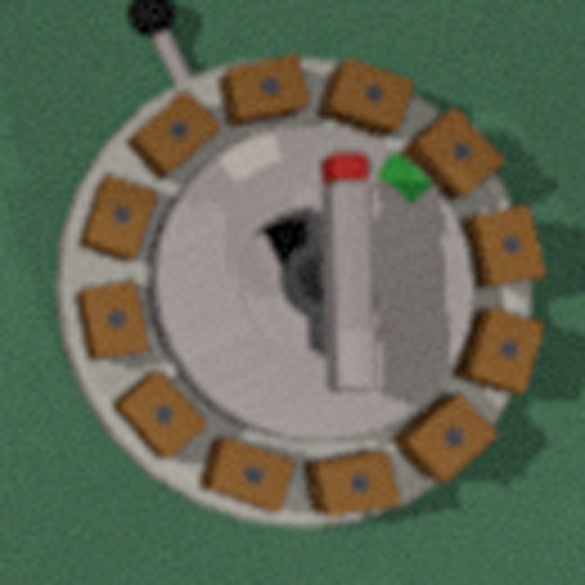

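```bash
python3 - <<'E'
from h import *
f=np.load("top0.npz");p,d=f['p'],f['d'];K,T=pose("top")
c=np.array([.5185,-.2238])
P=cloud(K,T,d)
rr=np.linalg.norm(P[...,:2]-c,axis=-1)
I=p.astype(int)
m=(abs(P[...,2]-.058)<.006)&(rr<.072)&(I.min(-1)>165)
import cv2
n,l,s,ce=cv2.connectedComponentsWithStats(m.astype(np.uint8))
for i in range(1,n):
    if s[i,4]>4:
        q=np.median(P[l==i],0);print(s[i,4],ce[i],q,np.degrees(np.arctan2(*(q[:2]-c)[::-1])),np.median(I[l==i],0))
g=(I[...,1]>110)&(I[...,0]<80)&(I[...,2]<100)&(rr<.075)&(abs(P[...,2]-.058)<.006)
q=P[g].mean(0);print(q,np.degrees(np.arctan2(*(q[:2]-c)[::-1])),g.sum())
E
```

```text
[ 0.56346419 -0.26494355  0.05955097] -42.45942476345033 45
```

```bash
cat >> h.py <<'E'
def shift(target):
    o=manip.get_obs();Rm=R.from_quat(o['ee_rot']).as_matrix()
    return Rm.T@(np.array(target)-o['position']), np.degrees(np.arctan2(Rm[1,0],Rm[0,0])),o
E
python3 - <<'E'
from h import *
K,T=pose("top");c=np.array([.5185,-.2238])
for nm,u,v,z in(("white",252,155,.058),("green",406,178,.058),("redend",346,167,.122),("farend",355,372,.122)):
    q=ray(K,T,370+u/4.5-.4,165+v/4.5-.4,z);print(nm,q,np.degrees(np.arctan2(*(q[:2]-c)[::-1])))
s=shift([.5185,-.2235,.2])
print(s[:2])
E
```

```text
white [ 0.57294537 -0.20090658  0.058     ] 22.805982719817305
green [ 0.56112103 -0.26683131  0.058     ] -45.274452156877224
redend [ 0.55873878 -0.22386966  0.122     ] -0.09919417594839085
farend [ 0.47704164 -0.22202613  0.122     ] 177.5499969827984
(array([-0.28262195, -0.4492165 ,  0.03099488]), np.float64(-76.03019067236222))
```

Call:
send_rows --steps '[[[-0.035, -0.056, 0], 0.03], [[-0.07, -0.112, 0], 0.07], [[-0.105, -0.168, 0], 0.1], [[-0.14, -0.225, 0], 0.14], [[-0.175, -0.28, 0], 0.17], [[-0.21, -0.337, 0], 0.2], [[-0.245, -0.393, 0.01], 0.24], [[-0.283, -0.449, 0.031], 0.27]]' --hand 1.0 --force 60

```text
clock: 1.15
position: [0.4974, -0.2465, 0.2091]
ee_rot: [-0.697, 0.717, -0.001, 0.0]
ft_force: [0.9, -0.7, 0.1]
grip_width: 1.003
```

```bash
python3 - <<'E'
from h import *
print(shift([.5185,-.2235,.2]))
E
```

```text
(array([-0.02360491, -0.02046062,  0.0091097 ]), np.float64(-91.58012299102933), {'clock': 1.15, 'joint_pos': array([ 0.71755424,  0.21703206, -0.38917062,  1.66485293,  0.08588625,
        1.27499991, -1.28669579]), 'joint_velocities': array([-0.63551775,  0.36905494, -0.30443098, -0.10827775,  0.19774076,
       -0.19759212, -1.21232444]), 'tau': array([  4.07576591, -56.83789372,  -2.63011023, -37.4002254 ,
        -0.62913079,   0.77952124,   2.4704542 ]), 'position': array([ 0.49738435, -0.24652415,  0.20910128]), 'ee_rot': array([-6.97289428e-01,  7.16789266e-01, -7.55417703e-04,  1.78360871e-04]), 'ft_force': array([ 0.85075316, -0.6955355 ,  0.09603527]), 'torque': array([ 0.00724553, -0.0428984 , -0.01300604]), 'grip_width': 1.0028647854367507})
```

Call:
send_rows --steps '[[[0, 0, 0], 0], [[0, 0, 0], 0], [[0, 0, 0], 0], [[0, 0, 0], 0], [[0, 0, 0], 0], [[0, 0, 0], 0], [[0, 0, 0], 0], [[0, 0, 0], 0]]'

```text
clock: 2.15
position: [0.4959, -0.2479, 0.2088]
ee_rot: [-0.698, 0.716, -0.0, -0.0]
ft_force: [0.1, -0.5, 0.3]
grip_width: 1.003
```

```bash
python3 - <<'E'
from h import *
import cv2
print(shift([.5185,-.2235,.0923])[:2])
o=manip.get_obs();K,T=pose("wrist",o);p,d=manip.camera("wrist")
cv2.imwrite("pics/w1.png",p[:,:,::-1])
P=cloud(K,T,d);m=(abs(P[...,2]-.12)<.012)&(d>0)&(np.linalg.norm(P[...,:2]-[.5185,-.2235],axis=-1)<.06)
m[300:]=0
print(m.sum(),cv2.minAreaRect((P[m][:,:2]*1000).astype(np.float32)),np.median(P[m],0))
E
```

```text
(array([-0.02500196, -0.0219322 ,  0.11648472]), np.float64(-91.49660301426776))
3215 ((518.1068115234375, -223.7849578857422), (16.18398094177246, 95.54820251464844), 88.0645980834961) [ 0.52280364 -0.22451734  0.12119551]
```

View pics/w1.png

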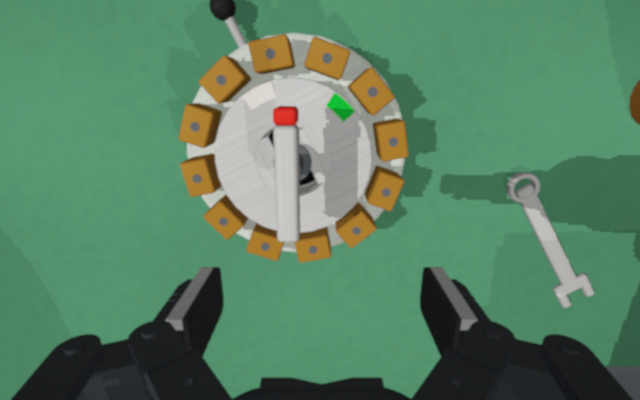

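The wrist view shows the bar centre at about (287,180) with its red end at (286,115). The white mark is at (260,95) and the green mark at (341,107). The measured centre is (0.518,-0.224).

```bash
python3 - <<'E'
from h import *
o=manip.get_obs();K,T=pose("wrist",o);c=np.array([.5182,-.2238])
for nm,u,v in(("white",260,95),("green",341,107)):
    q=ray(K,T,u,v,.058);print(nm,q,np.degrees(np.arctan2(*(q[:2]-c)[::-1])))
print(shift([.5182,-.2238,.0923])[0])
E
```

```text
white [ 0.57248041 -0.19973467  0.058     ] 23.91019799256572
green [ 0.56129074 -0.26542759  0.058     ] -44.01055643972806
[-0.02471749 -0.02164572  0.11648814]
```

Call:
send_rows --steps '[[[-0.008, -0.007, 0.01], 0], [[-0.017, -0.015, 0.025], 0], [[-0.025, -0.022, 0.04], 0.005], [[-0.025, -0.022, 0.06], 0.005], [[-0.025, -0.022, 0.08], 0.005], [[-0.025, -0.022, 0.1], 0.005], [[-0.025, -0.022, 0.117], 0.005], [[-0.025, -0.022, 0.117], 0.005]]'

```text
clock: 3.2
position: [0.5178, -0.2228, 0.0901]
ee_rot: [-0.696, 0.718, 0.001, -0.0]
ft_force: [-0.3, 0.1, 0.8]
grip_width: 1.005
```

```bash
python3 - <<'E'
from h import *
print(shift([.5182,-.2238,.0923])[:2])
E
```

```text
(array([ 0.00095689, -0.00041765, -0.00225128]), np.float64(-91.76597406082054))
```

Start turn is about 0.44 rad. Closing on the bar now.

Call:
send_rows --steps '[[[0, 0, 0], 0], [[0, 0, 0], 0], [[0, 0, 0], 0], [[0, 0, 0], 0], [[0, 0, 0], 0], [[0, 0, 0], 0], [[0, 0, 0], 0], [[0, 0, 0], 0]]' --hand 0 --force 40

```text
clock: 4.2
position: [0.5188, -0.2239, 0.0923]
ee_rot: [-0.696, 0.718, -0.0, 0.0]
ft_force: [-1.3, -1.4, 5.7]
grip_width: 0.199
```

Call:
send_rows --steps '[[[0, 0, 0], -0.1], [[0, 0, 0], -0.2], [[0, 0, 0], -0.3], [[0, 0, 0], -0.38], [[0, 0, 0], -0.44], [[0, 0, 0], -0.44], [[0, 0, 0], -0.44], [[0, 0, 0], -0.44]]'

```text
clock: 5.2
position: [0.5185, -0.2234, 0.0916]
ee_rot: [0.836, -0.549, -0.0, 0.0]
ft_force: [1.4, -1.3, -3.1]
grip_width: 0.195
```

```bash
python3 - <<'E'
from h import *
s=shift([.5182,-.2238,.0803]);print(s[:2],s[2]['torque'],s[2]['joint_pos'])
E
```

```text
(array([0.00023526, 0.0003976 , 0.01129588]), np.float64(-66.61496641267536)) [-0.16140834 -0.28732308 -0.06779461] [ 0.71568625  0.36071017 -0.46283033  1.76307717  0.18159627  1.06037558
 -0.97326772]
```

The bar is now at about 23.4°, which is over the slot. I'll open so the screw drops, then go down 12 mm.

Call:
send_rows --steps '[[[0, 0, 0], 0], [[0, 0, 0], 0], [[0, 0, 0], 0], [[0, 0, 0.003], 0], [[0, 0, 0.006], 0], [[0, 0, 0.009], 0], [[0, 0, 0.012], 0], [[0, 0, 0.012], 0]]' --hand 0.7

```text
clock: 6.2
position: [0.5184, -0.2235, 0.0794]
ee_rot: [0.836, -0.549, -0.0, 0.0]
ft_force: [0.5, -0.6, 0.2]
grip_width: 0.703
```

```bash
python3 - <<'E'
from h import *
import cv2
print(shift([.5182,-.2238,.0803])[:2])
for n in("top","scene"):
    p,d=manip.camera(n);K,T=pose(n);P=cloud(K,T,d)
    r=(slice(165,295),slice(370,500)) if n=="top" else (slice(90,200),slice(225,340))
    cv2.imwrite(f"pics/{n}2c.png",cv2.resize(p[r][:,:,::-1],None,fx=4.5,fy=4.5,interpolation=cv2.INTER_CUBIC))
    Q=P[r];I=p[r].astype(int)
    red=(I[...,0]>130)&(I[...,1]<80)&(I[...,2]<80)
    if red.any():
        S=Q[red];q=np.median(S[S[:,2]>np.percentile(S[:,2],60)],0);print(n,red.sum(),q,np.degrees(np.arctan2(q[1]+.2238,q[0]-.5182)))
E
```

```text
(array([ 0.00022359,  0.00032686, -0.00085123]), np.float64(-66.57803992306104))
top 41 [ 0.55639514 -0.20956     0.11142498] 20.44657825756868
scene 53 [ 0.55971243 -0.20297229  0.11064672] 26.643936430458815
```

View pics/scene2c.png

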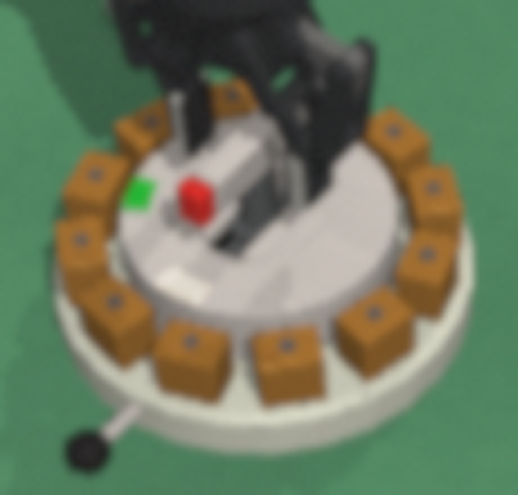

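The bar's red end top is now at z 0.111, down from 0.122, so the screw has dropped. It points at about 23.5°, in line with the slot. Regripping and driving forward.

Call:
send_rows --steps '[[[0, 0, 0], 0], [[0, 0, 0], 0], [[0, 0, 0], 0], [[0, 0, 0], 0], [[0, 0, 0], 0], [[0, 0, 0], 0], [[0, 0, 0], 0], [[0, 0, 0], 0]]' --hand 0

```text
clock: 7.3
position: [0.5187, -0.2236, 0.08]
ee_rot: [0.836, -0.549, 0.0, 0.0]
ft_force: [-2.0, -0.2, 5.6]
grip_width: 0.197
```

Call:
send_rows --steps '[[[0, 0, 0], 0.08], [[0, 0, 0], 0.16], [[0, 0, 0], 0.24], [[0, 0, 0], 0.32], [[0, 0, 0], 0.4], [[0, 0, 0], 0.48], [[0, 0, 0], 0.56], [[0, 0, 0], 0.6]]'

```text
clock: 8.3
position: [0.5187, -0.2241, 0.08]
ee_rot: [-0.636, 0.772, -0.001, -0.0]
ft_force: [-1.2, -1.8, 4.2]
grip_width: 0.195
```

```bash
python3 - <<'E'
from h import *
s=shift([.5182,-.2238,.0803]);print(s[:2],s[2]['torque'],s[2]['joint_pos'])
E
```

```text
(array([-0.00023088,  0.00057136, -0.00030403]), np.float64(-101.08099683597018)) [-0.37642063  0.10736498  0.04580147] [ 0.63203212  0.36046444 -0.36194856  1.77658837  0.14704246  1.03010417
 -1.54865167]
```

Call:
send_rows --steps '[[[0, 0, 0], 0.08], [[0, 0, 0], 0.16], [[0, 0, 0], 0.24], [[0, 0, 0], 0.32], [[0, 0, 0], 0.4], [[0, 0, 0], 0.48], [[0, 0, 0], 0.54], [[0, 0, 0], 0.58]]'

```text
clock: 9.3
position: [0.5185, -0.2246, 0.08]
ee_rot: [-0.388, 0.922, -0.001, -0.0]
ft_force: [-1.1, -1.9, 5.0]
grip_width: 0.196
```

Call:
send_rows --steps '[[[0, 0, 0], 0], [[0, 0, 0], 0], [[0, 0, 0], 0], [[0, 0, 0], 0], [[0, 0, 0], 0], [[0, 0, 0], 0], [[0, 0, 0], 0], [[0, 0, 0], 0]]' --hand 1

```text
clock: 10.3
position: [0.5186, -0.2235, 0.0798]
ee_rot: [-0.389, 0.921, -0.0, 0.0]
ft_force: [-0.4, -0.4, 0.5]
grip_width: 0.998
```

```bash
python3 - <<'E'
from h import *
s=shift([.5182,-.2238,.0803]);print(s[:2],s[2]['torque'])
E
```

```text
(array([ 4.50268556e-04,  8.21213626e-05, -5.08783566e-04]), np.float64(-134.18738470739225)) [ 0.03385062  0.04529889 -0.01141719]
```

Released; now rising straight up to check.

Call:
send_rows --steps '[[[0, 0, -0.01], 0], [[0, 0, -0.03], 0], [[0, 0, -0.05], 0], [[0, 0, -0.08], 0], [[0, 0, -0.11], 0], [[0, 0, -0.13], 0], [[0, 0.0, -0.13], 0], [[0, 0.0, -0.13], 0]]'

```text
clock: 11.3
position: [0.5182, -0.2234, 0.2092]
ee_rot: [-0.389, 0.921, 0.0, -0.0]
ft_force: [-0.2, -0.7, -0.5]
grip_width: 1.002
```

```bash
python3 - <<'E'
from h import *
import cv2
o=manip.get_obs();print(o['position'],o['ft_force'])
for n in("top","scene","wrist"):
    K,T=pose(n,o);p,d=manip.camera(n);P=cloud(K,T,d);I=p.astype(int)
    cv2.imwrite(f"pics/{n}3.png",p[:,:,::-1])
    near=np.linalg.norm(P[...,:2]-[.5182,-.2238],axis=-1)<.075
    red=near&(I[...,0]>130)&(I[...,1]<80)&(I[...,2]<80)
    gr=near&(I[...,1]>110)&(I[...,0]<80)&(I[...,2]<100)
    for k in(red,gr):
        if k.any():
            S=P[k];q=np.median(S[S[:,2]>np.percentile(S[:,2],50)-.001],0);print(n,k.sum(),q,np.degrees(np.arctan2(q[1]+.2238,q[0]-.5182)))
E
```

```text
[ 0.51821218 -0.2234364   0.20919159] [-0.18354931 -0.74792117 -0.46108218]
top 1 [ 0.55338068 -0.25303744  0.11055567] -39.728786243336494
scene 49 [ 0.55199055 -0.25002894  0.11054347] -37.819363537453604
scene 25 [ 0.56461156 -0.26368231  0.06037668] -40.67307236381399
wrist 317 [ 0.54828382 -0.25335871  0.11008517] -44.49556276502165
wrist 411 [ 0.56049339 -0.26444842  0.0591625 ] -43.86381231612146
```

View pics/wrist3.png

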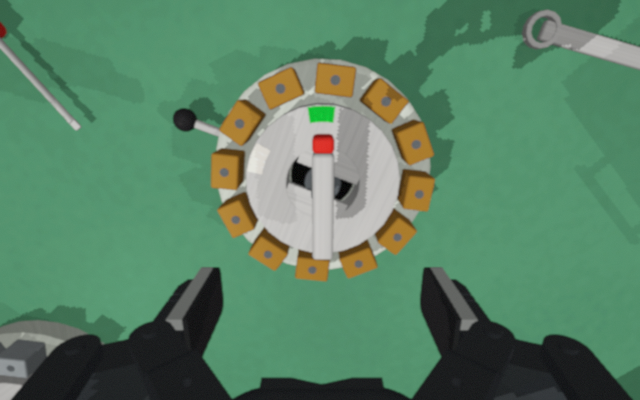

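View pics/scene3.png

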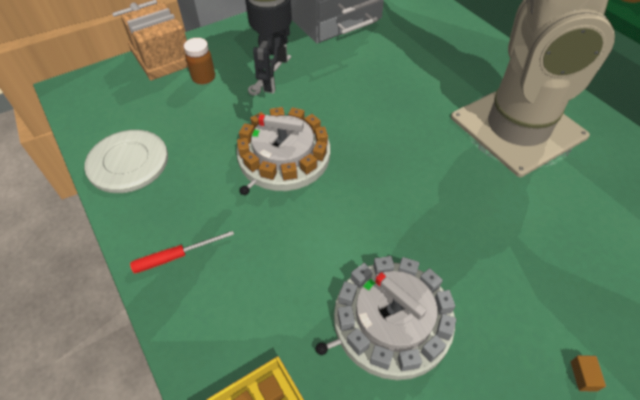

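In the wrist view, the red end at (322,144) is in line with the green mark at (321,114). The bar top is at z 0.110, so the screw is down. The grey chuck looks unchanged in the scene view, with its red end at (380,279). The arm is clear and still, so I'm handing in.

```bash
python3 -c "
from workcell import manip
print(manip.hand_in())"
```

```text
the job is handed in; nothing more can be done
None
```

The job is done and handed in at about 11.5 s of robot time. I gripped the bronze chuck's T-bar and turned it back about 0.44 rad to line up with the slot. I then let go so the screw dropped, regripped 12 mm lower, drove it forward about 1.18 rad, released and rose clear.

- **Drop:** the bar top went from z 0.122 to 0.110 m, so the screw is down.
- **Green mark:** in the wrist view the red end sits at -44.5° and the green mark at -43.9°, which puts the turn at about 1.17 rad.
- **Disagreement:** the scene camera read the red end at -37.8° and the mark at -40.7°. It sees partly the side of the bar, so I trusted it less; the top camera had only one usable pixel. All of these readings still put the bar over the mark.
- **Clear of contact:** the arm was at z 0.209 m with the gripper open and about 1 N on the wrist.
- **Grey T-bar:** it looks unmoved in the picture; I did not measure it again.

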